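# Lock a filter housing with a pin spanner

### The arm

A 6-joint arm with a two-finger parallel gripper is mounted at the origin on the work surface; the furniture and walls round the work are solid. World frame = base frame: x ahead of the robot, y to its left, z up, the work surface at z = 0. Lengths are in m, angles in rad, forces in N, time in s.
With the tool pointing down it reaches from about 0.3 to 0.825 m from the base axis. Payload 5.4 kg.
Tool frame: the origin (TCP) lies midway between the tips of the shut fingers; the grasp point (between the pads) lies 19 mm behind it (env.grip_depth is the z of the grasp point in the tool frame, in m); z points along the fingers, y is the line along which they close (so a half turn about z gives the same grasp; the last joint's range is limited). The gripper opens to 92 mm and grips with 3 to 60 N. Pads are 20 mm wide; open, the fingers measure 128 mm over their backs; the gripper's body (75 mm by 189 mm) begins 69 mm behind the grasp point.
Start: joints at [-1.486, 0.158, 1.597, -0, 1.386, -0.21], TCP at [0.167, -0.55, 0.215] pointing down, gripper open.
Joint ranges: [-2.91, 2.91], [-0.94, 2.29], [0.18, 2.7], [-1.29, 4.43], [0.17, 2.64], [-3, 3]. Speed limits (rad/s): [2.57, 2.57, 3.14, 3.14, 3.14, 3.14].

### API

Orientations are given as a unit quaternion [x, y, z, w].
In Python, from station import env gives the robot as it stands.
- The arm moves only by the shell command python3 -m pendant 'ROWS' [OPENING]. ROWS is JSON, a list of rows, each a list of 4 numbers: the shift along the tool's x, y, z scaled (see below), then the turn about the tool's z scaled (see below). A call has 1 to 20 rows; each row is the pose to reach, as a shift and turn from the pose commanded when the call began, along the tool's axes at that moment, turning the shorter way round; what a row does not reach only later rows make up. The controller multiplies each number of a shift by 0.5 m and each number of a turn by 180 degrees. A row lasts 1/12 s, in which the tool goes at most 41.7 mm and 7.16 degrees, less where a joint would pass 70% of its speed; a pose out of reach is approached as far as the arm can. A call with a number of a shift or a turn outside -1 to 1 is refused whole. A call with a gripper value outside its range is refused whole. OPENING is the closure, from 0 (fully open) to 1 (shut), set as the call begins (- or left out, the last holds). The fingers move at their own pace and stop on an object; the grip force is fixed at half the most. Time passes only in rows, so rows that repeat a pose let the fingers close. It gives the time, the measured TCP pose, the force, the opening and the grip force at its end, in the units of the state.
- env.observe(): the state, without advancing time (a new reading comes with each control period).
- env.camera(name): name is "scene" or "top" or "wrist"; returns a dict with "color" (480x640x3 uint8, red, green, blue), "depth" (480x640 float32, m along the optical axis (not along the pixel's ray), 0 where there is no reading), "fx", "fy", "cx", "cy" (pixels), "D" ([k1, k2, p1, p2, k3] as OpenCV has them; the pictures are not rectified), "R" (3x3) and "t" (3): a world point X has camera coordinates R X + t. Camera axes: x right, y down, z forward; pixel columns grow to the right and rows downward; lengths in m; the calibration is good to about 2 mm. A picture is of the moment at which its call begins.
- env.finish_job(): hands the job in; it is judged then, once.
The state is a dict: "clock": time; "q": joint angles; "qvel": joint speeds; "effort": joint torques, N m; "tool_pos": TCP position; "tcp_rot": TCP orientation; "contact_force": force on the tool from outside, world axes, zero at the start; "ft_torque": the same for the moment, N m; "opening": finger opening in m; "finger_force": force on a finger pad.
Only numpy, scipy, OpenCV 4.12 (cv2) and the standard library are available. Lean on these libraries where they do the work, as an engineer would, in place of code of your own. Each camera call takes 0.05 s, during which the arm holds its last target. There are 200 camera calls.

### The job

Close the round metal filter housing: take the wider of the two pin spanners out of its stand, set both its prongs fully into the two holes of the housing's lock ring, then turn the ring clockwise (seen from above) until the lug on its rim is up against the stop post. Leave the spanner sitting in the ring, and leave the narrow spanner in its stand.

Things in the scene. Friction and masses are not known exactly. Their poses are not given: they have to be found in the camera images.
- spanner: Wide steel pin spanner, 0.25 kg, upright in a 24 mm high stand. Bar 118 long (x) x 24 x 14 mm; on its middle a grip plate 50 (x) x 20 mm (y, grip across this), top 74 mm above the origin. Two 10 mm prongs with tapered tips reach 16 mm below the bar at x = +-45. Origin: centre of the bar's underside, which rests on the stand; z up. Lift straight up. A half turn about z gives the same tool.
- small_spanner: Narrow steel pin spanner, which does not fit and stays in its own stand: same height and make, but its bar is 78 mm long, its grip plate 48 mm, and its prongs stand at x = +-25 mm. Origin and axes as for the wide one.
- ring_mid (a point): Centre of the lock ring's top, 82 mm above the table; x runs through its holes and turns with it, z up. Steel disc, 140 mm across, 20 thick, on a fixed housing; 36 mm opening in the middle, two 25 mm through holes at x = +-45. Prongs in, the bar lies flat on the ring, with 0.16 rad of play either way before it pushes. Lug on the rim at y = -76; 11 mm stop post on the housing.
- lock_ring (a joint): Angle of the lock ring in rad, growing clockwise as seen from above: starts between 0 and 0.15, is home at 0.8 with the lug at the stop post, and can turn no further. Stays where it is left; takes about 0.15 N m to turn.

How it is judged:
By the outcome, as a careful person would: the job done as asked, in the order asked, and still so for the second after the job is handed in, with the robot touching nothing.
It also fails if it takes over 40 s, if anything falls off the work surface, if the arm or the gripper's body presses on something with over 40 N, if the wrist force passes 120 N, or if a joint passes its speed limit or range.

## Working session

There is one attempt and no reset: what is moved stays moved. The work goes in short steps, Python scripts to look and compute and a shell command to move; the robot and the scene stay as the last step left them, time stands still between calls to the robot, and variables do not carry over. Pictures are saved under pics/ and viewed, at most 10 in all, crops included, and the job is handed in when it is done.

```bash
mkdir -p pics; ls; python3 - <<'E'
from station import env
import cv2,numpy as np
s=env.observe();print({k:np.round(v,3) for k,v in s.items()},env.grip_depth)
a=env.camera("top");b=env.camera("scene")
np.savez("top0.npz",**a);np.savez("scene0.npz",**b)
cv2.imwrite("pics/top0.png",a["color"][:,:,::-1]);cv2.imwrite("pics/scene0.png",b["color"][:,:,::-1])
E
```

```text
pics
{'clock': np.float64(0.0), 'q': array([-1.486,  0.159,  1.598, -0.   ,  1.386, -0.21 ]), 'qvel': array([ 0.001, -0.001,  0.001,  0.001,  0.003, -0.002]), 'effort': array([ 1.0000e-03, -3.8557e+01, -3.2211e+01,  7.0000e-02,  3.8000e-02,
       -0.0000e+00]), 'tool_pos': array([ 0.167, -0.55 ,  0.214]), 'tcp_rot': array([ 0.989,  0.147,  0.   , -0.001]), 'contact_force': array([ 0.207, -0.854,  0.892]), 'ft_torque': array([-0.022,  0.022, -0.022]), 'finger_force': np.float64(0.0), 'opening': np.float64(0.092)} -0.0187
```

View pics/top0.png

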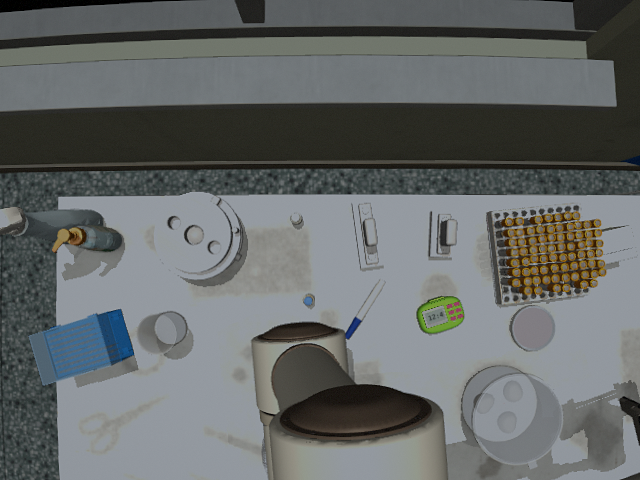

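View pics/scene0.png

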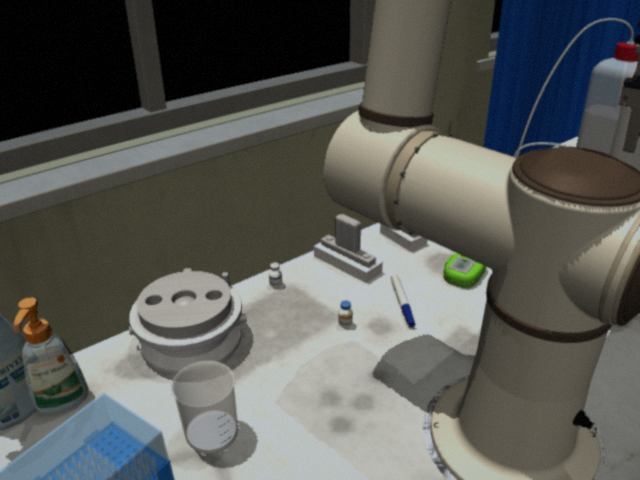

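The top view shows the ring at about (195,236) with holes near (174,222) and (214,247). The wide spanner is at (369,235) and the narrow one at (443,233). Next I'll measure them.

```bash
cat > h.py <<'E'
import numpy as np,cv2
def K(c): return np.array([[c["fx"],0,c["cx"]],[0,c["fy"],c["cy"]],[0,0,1.]])
def plane(c,uv,z):
    "pixels -> world points on height z"
    p=cv2.undistortPoints(np.array(uv,float).reshape(-1,1,2),K(c),c["D"]).reshape(-1,2)
    d=np.c_[p,np.ones(len(p))]@c["R"]; o=-c["R"].T@c["t"]
    return o+d*((z-o[2])/d[:,2])[:,None]
def cloud(c):
    h,w=c["depth"].shape; v,u=np.mgrid[:h,:w]
    p=cv2.undistortPoints(np.c_[u.ravel(),v.ravel()].astype(float).reshape(-1,1,2),K(c),c["D"]).reshape(-1,2)
    d=c["depth"].ravel()[:,None]
    return ((np.c_[p,np.ones(len(p))]*d-c["t"])@c["R"]).reshape(h,w,3)
def rect(P):
    (c,s,a)=cv2.minAreaRect((P[:,:2]*1000).astype(np.float32)); return np.round(c,1),np.round(s,1),round(a,1)
E
python3 - <<'E'
from h import *
c=dict(np.load("top0.npz"))
print(-c["R"].T@c["t"],c["fx"])
W=cloud(c)
def box(n,u0,u1,v0,v1,z0,z1):
    P=W[v0:v1,u0:u1].reshape(-1,3);P=P[(P[:,2]>z0)&(P[:,2]<z1)];print(n,len(P),P.mean(0).round(4),rect(P))
for n,u0,u1 in(("wide",345,390),("narrow",425,462)):
    box(n+" plate",u0,u1,195,275,.085,.115); box(n+" bar",u0,u1,195,275,.031,.045)
box("ring",145,250,185,285,.076,.09)
print(plane(c,[(195,236),(174,222),(214,247)],.082).round(4))
im=c["color"]
a=cv2.resize(im[180:295,140:255],None,fx=5,fy=5,interpolation=cv2.INTER_CUBIC)
cv2.imwrite("pics/ring.png",a[:,:,::-1])
E
```

```text
[ 0.38968439 -0.01918214  1.01123006] 503.70600194800113
wide plate 301 [ 0.437  -0.0947  0.0971] (array([437.1, -95.4]), array([48.9, 20.3]), 7.7)
wide bar 464 [ 0.4361 -0.0941  0.0382] (array([437.5, -95.3]), array([117.9,  24.6]), 7.5)
narrow plate 304 [ 0.436  -0.2411  0.0966] (array([ 436.9, -241.9]), array([20.4, 47.7]), 89.2)
narrow bar 245 [ 0.4358 -0.2383  0.0379] (array([ 437. , -241.7]), array([24.2, 77. ]), 87.3)
ring 3889 [0.4348 0.2319 0.0823] (array([435.8, 231.4]), array([140. , 144.1]), 32.0)
[[0.4311 0.2307 0.082 ]
 [0.4575 0.2712 0.082 ]
 [0.4105 0.1945 0.082 ]]
```

View pics/ring.png

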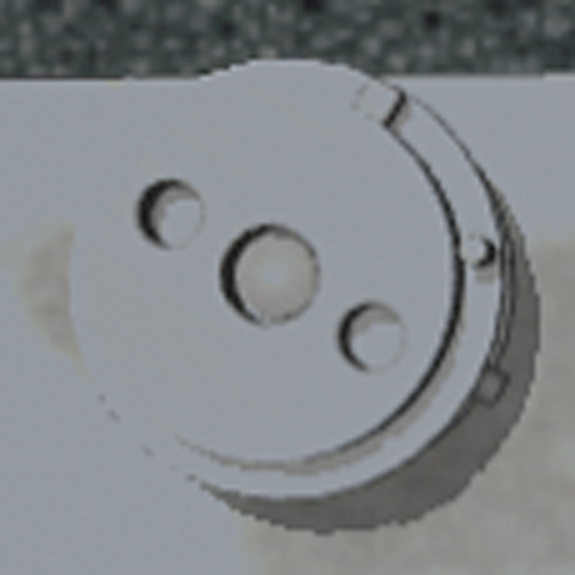

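```bash
cat >> h.py <<'E'
def rows(s,target,yaw):
    "shift (in row units) of TCP to target, turn to tool-x yaw (deg)"
    from scipy.spatial.transform import Rotation as R
    M=R.from_quat(s["tcp_rot"]).as_matrix()
    y0=np.degrees(np.arctan2(M[1,0],M[0,0])); t=(y0-yaw+180)%360-180
    return (M.T@(np.array(target)-s["tool_pos"])/.5).round(4),round(t/180,4),round(y0,2),round(t,2)
E
python3 - <<'E'
from h import *
from station import env
c=dict(np.load("top0.npz"));W=cloud(c)
uv=[(194,235),(140+170/5-.4,180+213/5-.4),(140+371/5-.4,180+337/5-.4),(215.6,200.2),(236,230)]
p=plane(c,uv,.082);print(p.round(4));h=(p[1]+p[2])/2;d=p[1]-p[2];print("mid",h.round(4),np.linalg.norm(d),np.degrees(np.arctan2(d[1],d[0])))
# height map max per coarse cell
P=W.reshape(-1,3);P=P[(P[:,2]>.02)&(P[:,2]<.6)]
xs=np.arange(.0,.9,.1);ys=np.arange(-.6,.6,.1)
for x in xs[::-1]:
    print(round(x,1),[round(float(Q[:,2].max()),2) if len(Q:=P[(P[:,0]>=x)&(P[:,0]<x+.1)&(P[:,1]>=y)&(P[:,1]<y+.1)]) else 0 for y in ys[::-1]])
s=env.observe()
# grasp point 56 mm above bar underside(z=.024) -> TCP 19 lower
print(rows(s,(.437,-.095,.30),7.6))
E
```

```text
[[0.433  0.2326 0.082 ]
 [0.4571 0.2719 0.082 ]
 [0.4105 0.1949 0.082 ]
 [0.498  0.1923 0.082 ]
 [0.4421 0.1534 0.082 ]]
mid [0.4338 0.2334 0.082 ] 0.09002521505060397 58.835523118994296
0.8 [0, 0.26, 0.26, 0.26, 0, 0, 0, 0, 0, 0, 0, 0]
0.7 [0.26, 0.26, 0.26, 0.26, 0.34, 0.34, 0.26, 0.26, 0.26, 0.26, 0.38, 0.29]
0.6 [0.22, 0.22, 0.22, 0.22, 0.22, 0.22, 0.22, 0.22, 0.22, 0.22, 0.22, 0]
0.5 [0, 0, 0, 0.09, 0.08, 0, 0.03, 0.03, 0, 0, 0, 0]
0.4 [0.26, 0.27, 0.08, 0.09, 0.09, 0.05, 0.1, 0.1, 0.1, 0.11, 0.11, 0.11]
0.3 [0, 0.17, 0.07, 0.09, 0.09, 0.05, 0.04, 0.04, 0.04, 0.11, 0.11, 0.11]
0.2 [0.12, 0.12, 0.12, 0.1, 0, 0.59, 0.59, 0.03, 0.03, 0, 0.02, 0]
0.1 [0.12, 0.12, 0.12, 0, 0, 0.36, 0, 0, 0.59, 0.58, 0.34, 0.26]
0.0 [0, 0, 0, 0, 0, 0.34, 0, 0, 0.12, 0.12, 0.12, 0]
(array([ 0.781 , -0.7134, -0.1711]), np.float64(0.0516), np.float64(16.89), np.float64(9.29))
```

```bash
python3 -m pendant '[[0,0,-0.17,0],[0,0,-0.17,0],[0.781,-0.713,-0.17,0.05],[0.781,-0.713,-0.17,0.05],[0.781,-0.713,-0.17,0.05],[0.781,-0.713,-0.17,0.05],[0.781,-0.713,-0.17,0.05],[0.781,-0.713,-0.17,0.05],[0.781,-0.713,-0.17,0.05],[0.781,-0.713,-0.17,0.05],[0.781,-0.713,-0.17,0.05],[0.781,-0.713,-0.17,0.05],[0.781,-0.713,-0.17,0.05],[0.781,-0.713,-0.17,0.05],[0.781,-0.713,-0.17,0.05],[0.781,-0.713,-0.17,0.05],[0.781,-0.713,-0.17,0.05],[0.781,-0.713,-0.17,0.05],[0.781,-0.713,-0.17,0.05]]' 0
python3 - <<'E'
from h import *
from station import env
c=env.camera("wrist");np.savez("w0.npz",**c);cv2.imwrite("pics/w0.png",c["color"][:,:,::-1])
W=cloud(c).reshape(-1,3);W=W[(abs(W[:,0]-.437)<.1)&(abs(W[:,1]+.095)<.07)]
for a,b in((.085,.115),(.031,.045)):
    P=W[(W[:,2]>a)&(W[:,2]<b)]
    if len(P):print(len(P),P[:,2].mean(),rect(P))
s=env.observe();print(s["q"].round(3),s["tool_pos"]);print(rows(s,(.437,-.0953,.061),7.6))
E
```

```text
clock: 1.68
tool_pos: [0.4367, -0.0965, 0.2994]
tcp_rot: [0.998, 0.068, -0.0, 0.0]
contact_force: [1.1, 0.7, 1.0]
opening: 0.0921
finger_force: 0.0
939 0.09664931337940864 (array([440.3, -97.5]), array([48.8, 19.7]), 7.4)
969 0.037963282029966766 (array([439.5, -97.9]), array([117.5,  23. ]), 7.4)
[-0.489 -0.229  1.809 -0.     1.563  0.946] [ 0.43666005 -0.09666047  0.29948064]
(array([ 0.0012, -0.0026,  0.477 ]), np.float64(0.001), np.float64(7.77), np.float64(0.17))
```

View pics/w0.png

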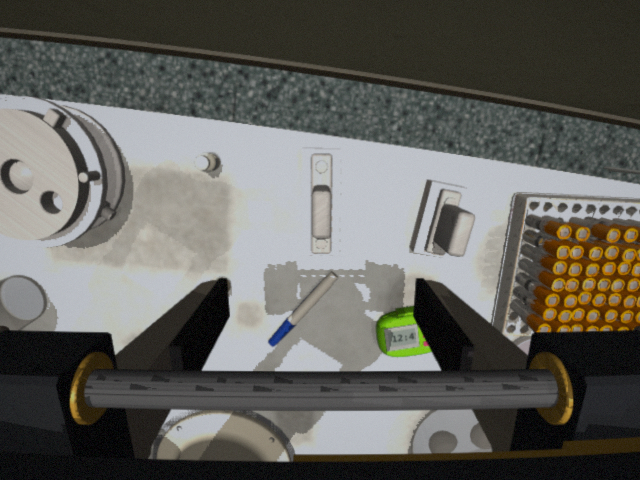

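The wide spanner is centred between the fingers, at about (321,205). The wrist view agrees with the top view to 2–3 mm, so I'll go down and grip.

```bash
python3 -m pendant '[[0.004,0,0.2,0.002],[0.004,0,0.3,0.002],[0.004,0,0.35,0.002],[0.004,0,0.4,0.002],[0.004,0,0.43,0.002],[0.004,0,0.46,0.002],[0.004,0,0.493,0.002],[0.004,0,0.493,0.002],[0.004,0,0.493,0.002]]' 0
python3 -m pendant '[[0,0,0,0],[0,0,0,0],[0,0,0,0],[0,0,0,0],[0,0,0,0],[0,0,0,0],[0,0,0,0],[0,0,0,0],[0,0,0,0],[0,0,0,0]]' 1
```

```text
clock: 2.48
tool_pos: [0.4384, -0.0959, 0.0528]
tcp_rot: [0.998, 0.065, -0.001, -0.0]
contact_force: [0.1, -0.7, 0.8]
opening: 0.0922
finger_force: 0.0
clock: 3.32
tool_pos: [0.4391, -0.0953, 0.0531]
tcp_rot: [0.998, 0.066, -0.0, -0.0]
contact_force: [-0.2, 0.6, -0.8]
opening: 0.0274
finger_force: 0.0
```

```bash
python3 -m pendant '[[0,0,0,0],[0,0,0,0],[0,0,0,0],[0,0,0,0],[0,0,0,0]]' 1
python3 -m pendant '[[0,0,-0.02,0],[0,0,-0.04,0],[0,0,-0.06,0],[0,0,-0.08,0],[0,0,-0.12,0],[0,0,-0.2,0],[0,0,-0.28,0],[0,0,-0.32,0],[0,0,-0.32,0],[0,0,-0.32,0]]' 1
python3 - <<'E'
from h import *
from station import env
s=env.observe();print(s["tool_pos"],s["opening"],s["finger_force"],s["contact_force"])
c=env.camera("top");np.savez("top1.npz",**c)
cv2.imwrite("pics/top1.png",c["color"][:,:,::-1])
print(rows(s,(.434,.233,.215),58.8))
E
```

```text
clock: 3.73
tool_pos: [0.4391, -0.0954, 0.053]
tcp_rot: [0.998, 0.066, -0.0, 0.0]
contact_force: [0.1, -0.5, -1.3]
opening: 0.0197
finger_force: 30.0
clock: 4.57
tool_pos: [0.4397, -0.0956, 0.2145]
tcp_rot: [0.998, 0.066, 0.001, 0.001]
contact_force: [-0.1, 0.4, -2.6]
opening: 0.0196
finger_force: 30.0
[ 0.43969347 -0.0955882   0.21446004] 0.01962277885230429 29.999346435070038 [-0.10906175  0.43967192 -2.6234941 ]
(array([ 0.0749, -0.653 , -0.002 ]), np.float64(-0.2848), np.float64(7.54), np.float64(-51.26))
```

View pics/top1.png

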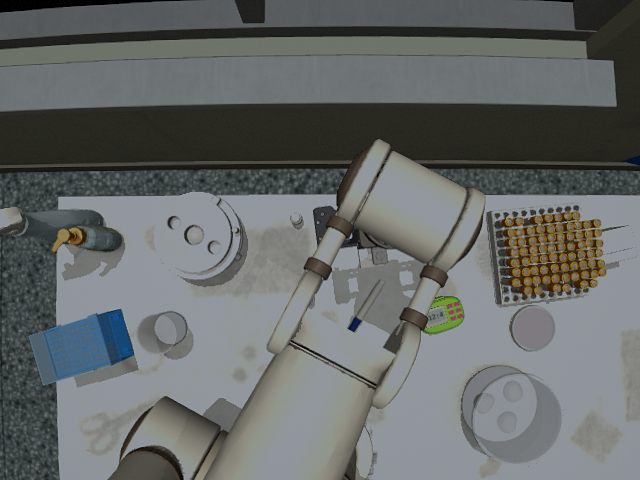

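The wide spanner is lifted out of its stand. The ring hasn't moved: its holes are still at (174,222) and (214,247). Next I'll hover over the ring.

```bash
python3 -m pendant '[[0.0749,-0.653,0,-0.285],[0.0749,-0.653,0,-0.285],[0.0749,-0.653,0,-0.285],[0.0749,-0.653,0,-0.285],[0.0749,-0.653,0,-0.285],[0.0749,-0.653,0,-0.285],[0.0749,-0.653,0,-0.285],[0.0749,-0.653,0,-0.285],[0.0749,-0.653,0,-0.285],[0.0749,-0.653,0,-0.285],[0.0749,-0.653,0,-0.285],[0.0749,-0.653,0,-0.285],[0.0749,-0.653,0,-0.285],[0.0749,-0.653,0,-0.285],[0.0749,-0.653,0,-0.285],[0.0749,-0.653,0,-0.285]]'
python3 - <<'E'
from h import *
from station import env
s=env.observe();print(s["q"].round(3),s["tool_pos"],s["opening"],s["finger_force"])
c=env.camera("wrist");np.savez("w1.npz",**c)
cv2.imwrite("pics/w1.png",c["color"][:,:,::-1])
W=cloud(c).reshape(-1,3);P=W[(abs(W[:,0]-.434)<.1)&(abs(W[:,1]-.233)<.1)&(W[:,2]>.1)&(W[:,2]<.2)]
for z in np.arange(.16,.21,.01):
    Q=P[(P[:,2]>z)&(P[:,2]<z+.01)]
    if len(Q)>20: print(z,len(Q),rect(Q))
print(rows(s,(.4343,.2342,.2145),58.8))
E
```

```text
clock: 5.95
tool_pos: [0.4336, 0.2327, 0.2132]
tcp_rot: [0.871, 0.491, 0.0, 0.0]
contact_force: [-0.0, 0.6, -2.4]
opening: 0.02
finger_force: 30.0
[ 0.246 -0.059  1.825 -0.     1.375  0.792] [0.4336146  0.23272404 0.21317716] 0.02002717799075302 29.999497532844543
0.18000000000000002 37 (array([464.4, 282.2]), array([ 0.6, 19.5]), 58.6)
0.19000000000000003 3010 (array([451.8, 261.2]), array([49.5, 23.9]), 59.0)
(array([ 0.0032, -0.0004, -0.0026]), np.float64(-0.0002), np.float64(58.76), np.float64(-0.04))
```

View pics/w1.png

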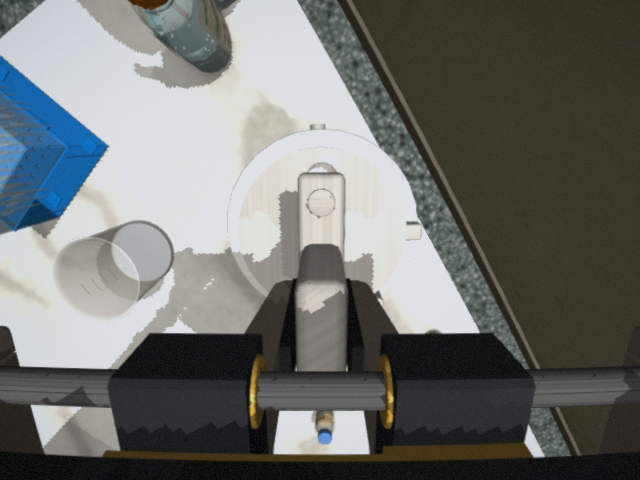

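The bar lies along the hole line, with the far hole just visible beyond its end at (320,165). I'll lower it carefully.

```bash
python3 -m pendant '[[0.003,0,0.06,0],[0.003,0,0.12,0],[0.003,0,0.15,0],[0.003,0,0.165,0],[0.003,0,0.172,0],[0.003,0,0.178,0],[0.003,0,0.178,0],[0.003,0,0.178,0]]'
```

```text
clock: 6.67
tool_pos: [0.4352, 0.2348, 0.1253]
tcp_rot: [0.871, 0.491, 0.001, 0.0]
contact_force: [0.9, 0.8, -2.3]
opening: 0.0196
finger_force: 30.0
```

```bash
python3 -m pendant '[[0,0,0.006,0],[0,0,0.012,0],[0,0,0.012,0],[0,0,0.012,0]]'; python3 -m pendant '[[0,0,0.004,0],[0,0,0.008,0],[0,0,0.012,0],[0,0,0.016,0],[0,0,0.016,0],[0,0,0.016,0]]'
```

```text
clock: 7.0
tool_pos: [0.4341, 0.2345, 0.118]
tcp_rot: [0.871, 0.491, -0.0, -0.0]
contact_force: [-0.5, 0.3, -2.0]
opening: 0.02
finger_force: 30.0
clock: 7.5
tool_pos: [0.4343, 0.2346, 0.111]
tcp_rot: [0.871, 0.491, -0.0, 0.0]
contact_force: [-3.9, -0.5, 4.6]
opening: 0.0199
finger_force: 30.0
```

The z force has gone from -2 N to +5 N at the expected height, so the bar is seated. Now I'll turn clockwise, starting with about 36°.

```bash
python3 -m pendant '[[0,0,0,0.02],[0,0,0,0.04],[0,0,0,0.06],[0,0,0,0.08],[0,0,0,0.10],[0,0,0,0.12],[0,0,0,0.14],[0,0,0,0.16],[0,0,0,0.18],[0,0,0,0.20],[0,0,0,0.20],[0,0,0,0.20]]'
python3 - <<'E'
from h import *
from station import env
s=env.observe();print(s["ft_torque"],s["q"].round(3),rows(s,s["tool_pos"],58.8)[1:])
c=env.camera("wrist");np.savez("w2.npz",**c);t=env.camera("top")
a=c["color"][80:400,160:480];b=t["color"][175:305,130:260]
a=cv2.resize(a,(400,400));b=cv2.resize(b,(400,400),interpolation=cv2.INTER_CUBIC)
cv2.imwrite("pics/w2.png",np.hstack([a,b])[:,:,::-1])
E
```

```text
clock: 8.5
tool_pos: [0.4357, 0.2342, 0.1111]
tcp_rot: [0.98, 0.199, 0.002, 0.001]
contact_force: [3.6, -3.2, 2.7]
opening: 0.0197
finger_force: 30.0
[-0.76128194 -0.44304771  0.11702195] [ 2.490e-01  5.600e-02  1.923e+00 -1.000e-03  1.159e+00  1.420e+00] (np.float64(-0.1992), np.float64(22.94), np.float64(-35.86))
```

View pics/w2.png

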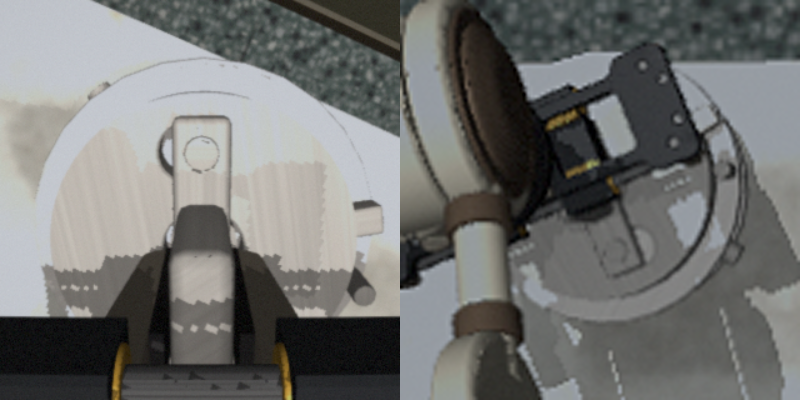

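The lug is following the spanner. In the left panel it is at (370,218), with the post at (360,290) and a gap still to close. I'll keep turning and watch the torque.

```bash
cat > t.py <<'E'
from h import *
from station import env
s=env.observe();print("torque",s["ft_torque"].round(2),"F",s["contact_force"].round(1),"yaw",rows(s,s["tool_pos"],0)[2],"q6",s["q"][5].round(3))
E
python3 -m pendant '[[0,0,0,0.015],[0,0,0,0.03],[0,0,0,0.045],[0,0,0,0.055],[0,0,0,0.055]]' >/dev/null; python3 t.py
python3 -m pendant '[[0,0,0,0.006],[0,0,0,0.012],[0,0,0,0.012]]'>/dev/null; python3 t.py
python3 -m pendant '[[0,0,0,0.006],[0,0,0,0.010],[0,0,0,0.010]]'>/dev/null; python3 t.py
```

```text
torque [-0.87 -0.6   0.21] F [ 4.8 -3.3  4.1] yaw 12.93 q6 1.595
torque [-0.85 -0.69  0.14] F [ 4.2 -3.9  3.2] yaw 10.8 q6 1.632
torque [-0.94 -0.69  0.08] F [ 5.1 -3.6  3.2] yaw 9.02 q6 1.663
```

```bash

python3 -m pendant '[[0,0,0,0.006],[0,0,0,0.010],[0,0,0,0.010]]'>/dev/null; python3 t.py
python3 -m pendant '[[0,0,0,0.006],[0,0,0,0.010],[0,0,0,0.010]]'>/dev/null; python3 t.py
python3 - <<'E'
from h import *
from station import env
c=env.camera("wrist");np.savez("w3.npz",**c)
a=cv2.resize(c["color"][80:400,160:560],(750,600),interpolation=cv2.INTER_CUBIC)
cv2.imwrite("pics/w3.png",a[:,:,::-1])
E
```

```text
torque [-0.9  -0.72  0.18] F [ 4.1 -4.1  3.8] yaw 7.22 q6 1.695
torque [-1.57 -0.63  0.42] F [ 4.7 -6.6  3.6] yaw 5.48 q6 1.726
```

View pics/w3.png

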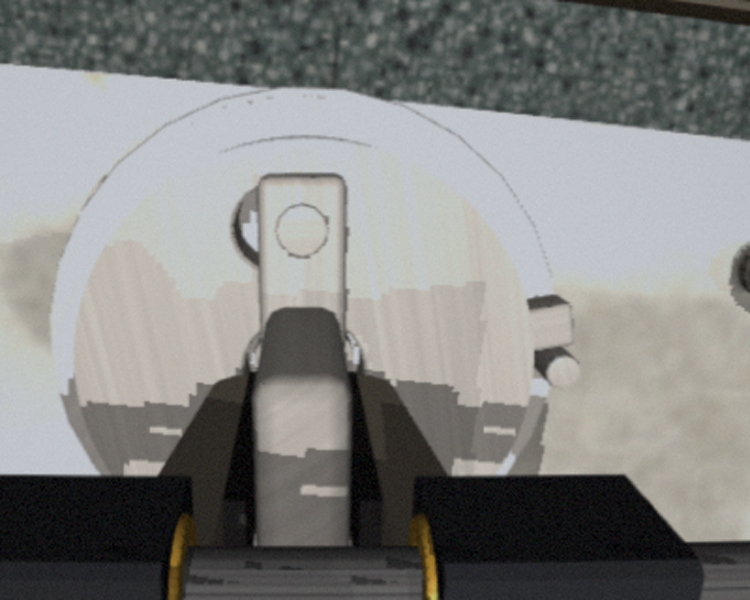

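The lug at (550,325) is almost on the post at (560,365), and the torque is rising. I'll press it home.

```bash

python3 -m pendant '[[0,0,0,0.005],[0,0,0,0.008],[0,0,0,0.008],[0,0,0,0.008]]'>/dev/null; python3 t.py
python3 -m pendant '[[0,0,0,0.005],[0,0,0,0.008],[0,0,0,0.008],[0,0,0,0.008]]'>/dev/null; python3 t.py
```

```text
torque [-1.47 -0.6   0.95] F [ 3.9 -6.7  5. ] yaw 4.15 q6 1.749
torque [-1.47 -0.58  1.02] F [ 2.5 -6.5  4.7] yaw 2.72 q6 1.774
```

The torque has levelled off near 1 N·m, so the ring is against the stop and the pads are slipping. I'll release and back off straight up.

```bash
python3 -m pendant '[[0,0,0,0],[0,0,0,0],[0,0,0,0],[0,0,0,0],[0,0,0,0],[0,0,0,0],[0,0,0,0],[0,0,0,0]]' 0
python3 -m pendant '[[0,0,-0.02,0],[0,0,-0.06,0],[0,0,-0.12,0],[0,0,-0.2,0],[0,0,-0.28,0],[0,0,-0.32,0],[0,0,-0.32,0],[0,0,-0.32,0]]' 0
python3 - <<'E'
from h import *
from station import env
c=env.camera("wrist");W=cloud(c).reshape(-1,3);W=W[(abs(W[:,0]-.434)<.1)&(abs(W[:,1]-.233)<.1)]
for a,b in((.089,.105),(.14,.17)):
    P=W[(W[:,2]>a)&(W[:,2]<b)];print(len(P),np.median(P[:,2]),rect(P))
a=cv2.resize(c["color"][60:380,120:520],(750,600),interpolation=cv2.INTER_CUBIC)
cv2.imwrite("pics/w4.png",a[:,:,::-1])
E
```

```text
clock: 11.4
tool_pos: [0.4341, 0.2346, 0.11]
tcp_rot: [1.0, 0.022, -0.0, -0.0]
contact_force: [-0.8, 0.6, 0.3]
opening: 0.0717
finger_force: 0.0
clock: 12.07
tool_pos: [0.435, 0.2348, 0.272]
tcp_rot: [1.0, 0.022, 0.002, -0.0]
contact_force: [-2.0, -0.2, -0.5]
opening: 0.0921
finger_force: 0.0
1410 0.09570116239415763 (array([436.6, 232. ]), array([117.9,  24. ]), 6.0)
1500 0.15509104913402472 (array([436.5, 232. ]), array([50., 20.]), 6.0)
```

View pics/w4.png

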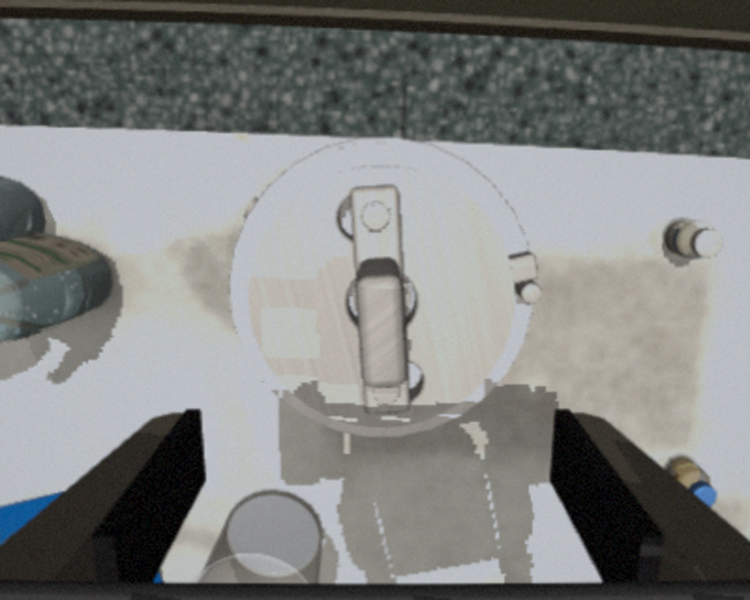

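The spanner sits flat in the ring: its bar top is at 95.7 mm, against 96 mm expected. The lug at (523,268) is against the post at (530,292).

```bash
python3 -c "
from station import env
print(env.finish_job())"
```

```text
the job is handed in; nothing more can be done
None
```

The job is handed in, with no verdict returned: the lock ring is turned clockwise until its lug meets the stop post, the wide spanner is left seated in the ring, and I did not touch the narrow one; the arm's moves ended at about 12 s of the 40 s allowed.

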